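# Slide the carving tray home and wedge up its front edge

## Task

Push the wooden tray with the carved rosette fully home into the slotted holder, then take the red-handled wedge by its handle, set it flat on the holder's base board and slide it, tip first, under the middle of the tray's front edge until that edge just lifts clear of the brass runners, by about 3 mm. Finish holding the wedge there in the gripper, still gripped, with the wedge flat on the board and only the wedge holding up the front edge. Keep the rosette lying in the tray and leave the other things on the bench where they are.

Things in the scene. Friction and masses are not known exactly. Their poses are not given: they have to be found in the camera images.
- holder: Slotted wooden holder, fixed to the bench. Origin on the bench surface, midway between its sides, straight below where the tray's front edge stands when home; x points into the holder (the way the tray slides in, away from the robot), y left, z up. With the tray home, the tray's origin is at holder (0 to 1, 0, 22 mm); a back stop stands behind it, face at x 181 mm.
- holder_board (a point): Point on top of the holder's plywood base board (holder x -90 mm, y 0, z 10 mm), in front of the tray's mouth, where the wedge is set down. The board is 10 mm thick, 200 mm wide and runs from holder x -170 to 205 mm. Between the runners it is bare, 104 mm wide (holder y -52 to 52 mm).
- holder_mouth (a point): Middle of the slots' mouth (holder x 60 mm, y 0, z 22 mm). From here on lips (underside z 40, top z 50 mm, inner edges 70 mm from the middle) run over the tray's sides. Dark cheeks, inner faces 83 mm from the middle, tops at z 40 mm, guide the tray from holder x -70 mm on.
- front_runners: Front part (holder x -70 to 70 mm) of the two fixed brass runners that the tray slides on; origin and axes as the holder's. Each is 26 mm wide, from 52 to 78 mm either side of the middle, tops at z 22 mm; they go on as rear runners to x 181 mm. The lifted tray no longer touches the front part; its far edge still rests on the rear runners.
- tray: Loose light-wood tray, 180 mm long (x), 160 wide, board 10 mm thick, about 0.45 kg, on the runners, 3 mm play each side, at the start pulled out 55 to 90 mm. Origin: middle of its front bottom edge (robot side); x to its far end, z up. Blue push bar on the front edge, 12 mm thick, 110 wide, z 10 to 40 mm, front face at x 0. Slides at 2 to 6 N. Home, its front edge is 12 mm above the board.
- tray_left (a point): Left end (tray y +70 mm) of the tray's front bottom edge; at holder z 22 mm when down on the runners.
- tray_right (a point): Right end (tray y -70 mm) of the tray's front bottom edge; at holder z 22 mm when down on the runners.
- rosette: Loose carved round wooden rosette, 92 mm across, about 20 mm high, about 0.18 kg, lying in the tray with its middle about 95 mm behind the tray's front edge. Origin at the middle of its underside (tray z 10 mm).
- wedge: Loose light-wood wedge with upright red handle, 0.14 kg. Origin on its underside below the handle's middle; x to the thin tip, z up. Body 44 mm wide, x -20 to 117 mm; 22 mm high up to x 20 mm, then an even slope down to 5 mm at the tip. Handle 36 mm long (x), 26 wide (y), z 21 to 55 mm: grip across its width from above, TCP 38 mm above the underside. Starts left or right of the holder.
- wedge_tip (a point): Middle of the lower edge of the wedge's 5 mm thick tip (wedge x 117 mm). With the wedge flat on the base board its slope (0.175 mm rise per mm) first touches the tray's front bottom edge with the tip 40 mm past it, and lifts it 3 to 4 mm with the tip 57 to 63 mm past it. Pushing takes about 3 to 10 N.
- sanding_block: Bystander: dark wooden sanding block with cork sole, 110 x 55 x 38 mm, origin under its centre.
- mallet: Bystander: round wooden carver's mallet standing head down, 92 mm across, 208 mm tall, origin under its centre.
- wax_jar: Bystander: white jar, 72 mm across, 50 mm high, origin under its centre.
- steel_dog: Bystander: dark steel block 60 x 35 x 35 mm, origin under its centre.
- chisel_a: Bystander: chisel with pale wooden handle, 250 mm long, lying; origin where handle and blade meet.
- chisel_b: Bystander: chisel with green handle, 250 mm long, lying; origin where handle and blade meet.
Not all that is in view belongs to the job. What is shaped like the tray but green is not meant. Leave any green look-alike of the wedge alone.

How it is judged:
By the outcome, as a careful person would: the job done as asked, in the order asked, and still so for the second after the job is handed in, while the arm keeps its last pose, push and grip.
It also fails if it takes over 72 s, if anything falls off the work surface, if the arm or the gripper's body presses on something with over 40 N, if the wrist force passes 120 N, or if a joint passes its speed limit or range.

## Robot

A 6-joint arm with a two-finger parallel gripper is mounted at the origin on the work surface. World frame = base frame: x ahead of the robot, y to its left, z up, the work surface at z = 0. Lengths are in m, angles in rad, forces in N, time in s.
With the tool pointing down it reaches from about 0.325 to 0.775 m from the base axis. Payload 5.5 kg.
Tool frame: the origin (TCP) lies between the finger pads, 19 mm behind the fingertips; this is the grasp point; z points along the fingers, y is the line along which they close (so a half turn about z gives the same grasp; the last joint's range is limited). The gripper opens to 88 mm and grips with 3 to 60 N. Pads are 20 mm wide; open, the fingers measure 115 mm over their backs; the gripper's body (75 mm by 178 mm) begins 61 mm behind the grasp point.
Start: joints at [-1.239, 0.091, 1.231, -0, 1.82, -0.057], TCP at [0.227, -0.555, 0.241] pointing down, gripper open.
Joint ranges: [-2.87, 2.87], [-0.86, 2.18], [0.17, 2.46], [-1.51, 4.65], [0.06, 2.69], [-2.65, 2.65]. Speed limits (rad/s): [2.57, 2.57, 3.01, 3.14, 3.14, 3.14].

## Interface

Orientations are given as a unit quaternion [w, x, y, z].
In Python, from bench import * gives the robot as it stands. Calls block until the motion is done:
- move_to(position, orientation): joint-space move of the TCP to a pose.
- move_l(position, speed=0.15, orientation=None): straight line of the TCP; orientation=None keeps the orientation; speed is the mean speed in m/s.
- movej(angles): joint-space move.
- gripper_open() and close(): open the fingers fully, or close them until they stop; the grip force is fixed at half the most.
- hold(seconds).
- inverse_kinematics(position, orientation): joint angles nearest the present ones, or None.
- state(): the state.
- get_image(name): name is "scene" or "top" or "wrist"; returns a dict with "frame" (420x560x3 uint8, blue, green, red), "depth" (420x560 float32, m along the optical axis (not along the pixel's ray), 0 where there is no reading), "camera_matrix" (3x3 intrinsics, pixels), "view" (4x4, takes a point from world to camera coordinates). Camera axes: x right, y up, looking along -z (the intrinsics and any distortion apply to the point x, -y, -z); pixel columns grow to the right and rows downward; lengths in m; the calibration is good to about 2 mm. The wrist camera is an equidistant fisheye: a pixel r from the principal point sees the ray r / f radians off the axis. A picture is of the moment at which its call begins.
A pose or a line that the arm cannot do raises IKError and nothing moves.
- job_done(): hands the job in; it is judged then, once.
The state is a dict: "time": time; "joint_pos": joint angles; "dq": joint speeds; "joint_torque": joint torques, N m; "ee_pos": TCP position; "ee_rot": TCP orientation; "ft_force": force on the tool from outside, world axes, zero at the start; "moment": the same for the moment, N m; "finger_gap": finger opening in m; "finger_force": force on a finger pad.
Only numpy, scipy, OpenCV 4.12 (cv2) and the standard library are available. Lean on these libraries where they do the work, as an engineer would, in place of code of your own. Each camera call takes 0.05 s, during which the arm holds its last target. There are 200 camera calls.

## Working session

There is one attempt and no reset: what is moved stays moved. The work goes in short steps, each a Python script; the robot and the scene stay as the last script left them, time stands still between calls to the robot, and variables do not carry over. Pictures are saved under pics/ and viewed, at most 10 in all, crops included, and the job is handed in when it is done.

```bash
mkdir -p pics
cat > h.py <<'E'
from bench import *
import numpy as np, cv2
def grab(n):
    im=get_image(n); np.savez('pics/%s.npz'%n,**{k:im[k] for k in('frame','depth','camera_matrix','view')}); return im
def world(im,u,v,d=None):
    K=np.array(im['camera_matrix']);V=np.array(im['view']);d=im['depth'][int(v),int(u)] if d is None else d
    x=(u-K[0,2])/K[0,0]*d;y=(v-K[1,2])/K[1,1]*d
    return (np.linalg.inv(V)@[x,-y,-d,1])[:3]
def onplane(im,u,v,z):
    a=world(im,u,v,.5);b=world(im,u,v,1.);t=(z-a[2])/(b[2]-a[2]);return a+t*(b-a)
E
python3 - <<'E'
from h import *
for n in('scene','top'):
    im=grab(n);cv2.imwrite('pics/%s0.png'%n,cv2.resize(im['frame'],(784,588)));print(im['camera_matrix'],[k for k in im])
print(state())
E
```

```text
[[422.76913355   0.         281.56232487]
 [  0.         422.76913355 201.96404526]
 [  0.           0.           1.        ]] ['frame', 'depth', 'camera_matrix', 'view']
[[461.70563616   0.         290.91941996]
 [  0.         461.70563616 207.92265241]
 [  0.           0.           1.        ]] ['frame', 'depth', 'camera_matrix', 'view']
{'time': 0.1, 'joint_pos': array([-1.23871852e+00,  9.17860679e-02,  1.23174994e+00, -3.81281308e-05,
        1.81978078e+00, -5.67242487e-02]), 'dq': array([ 0.00060592, -0.00059957, -0.00153849, -0.00136784, -0.00024651,
        0.00151104]), 'joint_torque': array([ 2.04078300e-03, -4.47857559e+01, -4.07569921e+01,  7.00123049e-02,
        2.84474861e-02, -1.02349907e-04]), 'ee_pos': array([ 0.22734833, -0.55501649,  0.24032718]), 'ee_rot': array([-8.51374300e-04,  9.81164094e-01,  1.93174212e-01, -1.36617497e-04]), 'ft_force': array([-0.1381221 , -0.06070569, -0.51381992]), 'moment': array([ 0.04803365, -0.02537143, -0.00962228]), 'finger_force': 0.0, 'finger_gap': 0.08762951094633499}
```

View pics/top0.png

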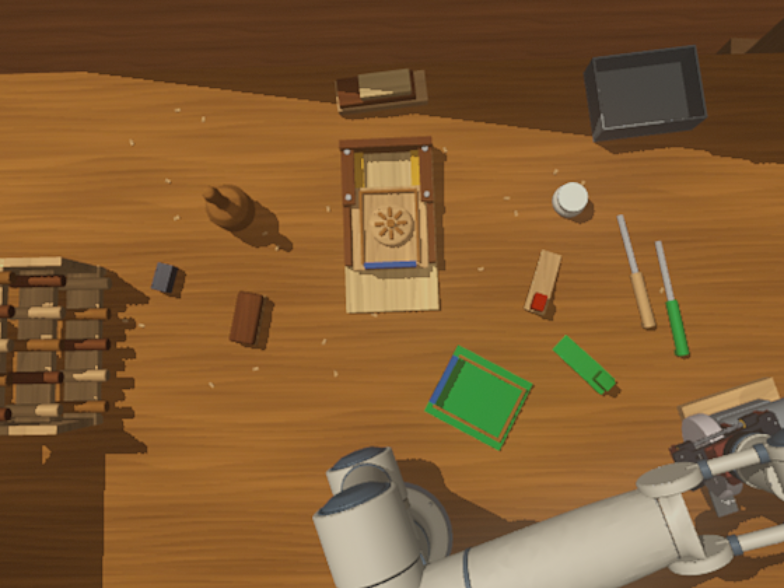

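View pics/scene0.png

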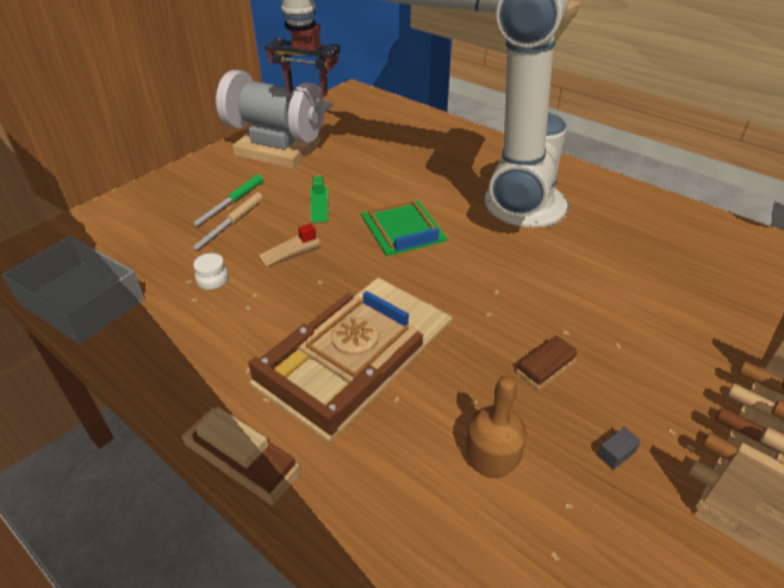

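The top view shows the holder at about (390,225), the tray pulled out with its blue bar at (390,265), and the wedge with its red handle at (540,302). The green look-alikes are nearer the robot. I'll enlarge a crop to read positions.

Run:
```python
from h import *
im=dict(np.load('pics/top.npz'))
c=im['frame'][90:230,235:415];cv2.imwrite('pics/crop1.png',cv2.resize(c,None,fx=4.2,fy=4.2,interpolation=cv2.INTER_CUBIC))
for x in [(0,0),(1,1)]: pass
```

```text
(no output)
```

View pics/crop1.png

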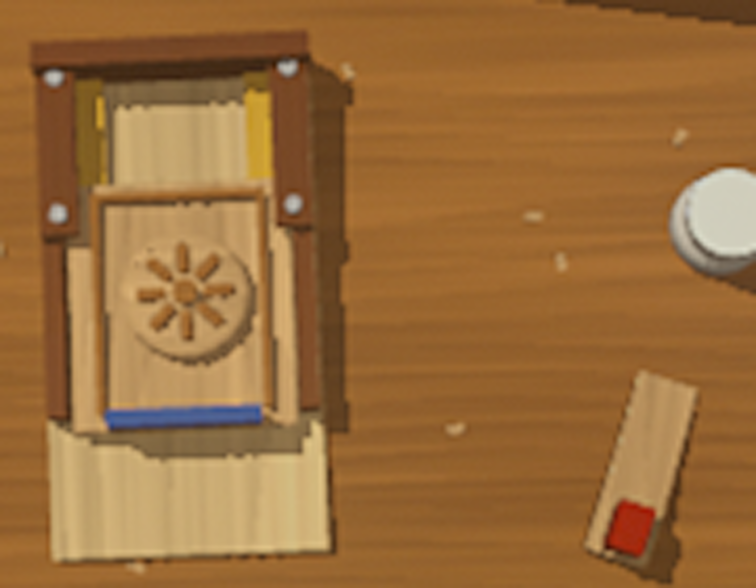

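Run:
```python
from h import *
im=dict(np.load('pics/top.npz'))
P=lambda u,v,z:onplane(im,(u+.5)/4.2-.5+235,(v+.5)/4.2-.5+90,z).round(4)
for n,u,v,z in [('bFL',53,561,.01),('bFR',333,551,.01),('bolt',54,77,.052),('bolt',287,67,.052),('bolt',58,213,.052),('bolt',292,203,.052),
 ('lipL front in',77,238,.05),('lipR front in',277,226,.05),('barL',107,411,.062),('barR',261,405,.062),('barFL bot',109,428,.062),('barFR',262,421,.062),
 ('h',622,500,.055),('h',657,510,.055),('h',642,556,.055),('h',606,545,.055),('tipL',640,371,.005),('tipR',697,388,.005),('rearL',586,549,.022)]: print(n,P(u,v,z))
b=(im['frame'].astype(int)); m=(b[...,2]>130)&(b[...,1]<60)&(b[...,0]<60)
v,u=np.nonzero(m[180:225,370:400]);print('red',onplane(im,u.mean()+370,v.mean()+180,.055),len(u))
```

```text
bFL [0.4793 0.1014 0.01  ]
bFR [ 0.4828 -0.1018  0.01  ]
bolt [0.8254 0.0925 0.052 ]
bolt [ 0.8286 -0.075   0.052 ]
bolt [0.7259 0.0906 0.052 ]
bolt [ 0.7294 -0.0767  0.052 ]
lipL front in [0.708  0.0774 0.05  ]
lipR front in [ 0.7135 -0.0657  0.05  ]
barL [0.5814 0.0563 0.062 ]
barR [ 0.5835 -0.052   0.062 ]
barFL bot [0.5694 0.055  0.062 ]
barFR [ 0.5722 -0.0525  0.062 ]
h [ 0.5124 -0.3033  0.055 ]
h [ 0.5049 -0.3274  0.055 ]
h [ 0.4729 -0.3158  0.055 ]
h [ 0.4811 -0.2911  0.055 ]
tipL [ 0.6104 -0.3283  0.005 ]
tipR [ 0.5971 -0.3692  0.005 ]
rearL [ 0.4803 -0.2823  0.022 ]
red [ 0.49331295 -0.30901617  0.055     ] 93
```

The crop gives the holder origin at about (0.651, 0.004) with yaw 0.019, and the tray out by about 80 mm. The wedge origin is at about (0.4935, -0.309) with yaw -0.345. Next I'll push the tray home.

```bash
cat >> h.py <<'E'
HY=.019; HO=np.array([.651,.004])
def q(a): return [0,np.cos(a/2),np.sin(a/2),0]
def H(x,y,z): c,s=np.cos(HY),np.sin(HY); return [HO[0]+c*x-s*y,HO[1]+s*x+c*y,z]
def toH(p): c,s=np.cos(HY),np.sin(HY); d=np.array(p[:2])-HO; return np.array([c*d[0]+s*d[1],-s*d[0]+c*d[1],p[2]])
E
python3 - <<'E'
from h import *
close()
move_to(H(-125,0,0) if 0 else H(-.125,0,.16),q(HY)); print(state()['joint_pos'].round(3),state()['time'])
move_l(H(-.125,0,.054),.15); f0=state()['ft_force']
move_l(H(-.04,0,.054),.06); s=state();print(toH(s['ee_pos']),s['ft_force']-f0,s['time'])
x=-.04
while x<.005:
    x+=.002; move_l(H(x,0,.054),.04); s=state(); f=s['ft_force']-f0
    if f[0]<-9: break
print(x,toH(s['ee_pos']),f,s['time'])
im=grab('top');c=im['frame'][90:230,235:415];cv2.imwrite('pics/p2.png',cv2.resize(c,None,fx=4.2,fy=4.2,interpolation=cv2.INTER_CUBIC))
E
```

```text
[-0.063 -0.109  1.573 -0.     1.677  1.49 ] 3.7167
[-3.99446622e-02  1.86658274e-05  5.38932428e-02] [-3.22910931 -0.18604928  0.50595783] 6.1417
-0.005999999999999979 [-8.93743515e-03  8.53584817e-05  5.40893453e-02] [-17.24636398   0.27810821   7.68764887] 10.3917
```

View pics/p2.png

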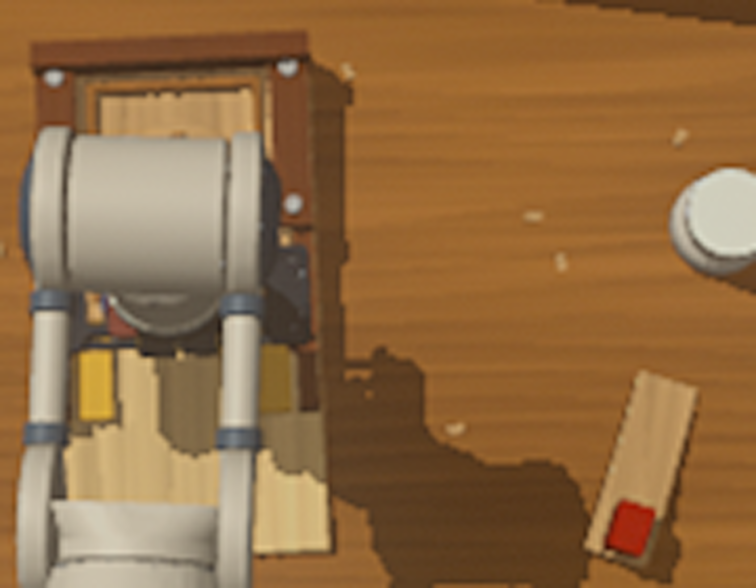

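The tray is against the back stop: force rose to 17 N with the fingertip faces at about holder x = 0 to 1 mm. Now the wedge.

Run:
```python
from h import *
move_l(H(-.04,0,.054),.1); move_l(H(-.06,0,.16),.2)
gripper_open(); W=[.4935,-.309]
move_to([*W,.15],q(-.345)); 
im=grab('top');c=im['frame'][90:230,235:415];cv2.imwrite('pics/p3.png',cv2.resize(c,None,fx=4.2,fy=4.2,interpolation=cv2.INTER_CUBIC))
move_l([*W,.0435],.12); f0=state()['ft_force']; close(); s=state()
print(s['finger_gap'],s['finger_force'],s['ft_force']-f0,s['ee_pos'],s['time'],s['joint_pos'].round(2))
im=grab('wrist');cv2.imwrite('pics/w3.png',im['frame']);
```

```text
0.0258839336242464 29.971858263015747 [-0.14415183  0.31114048  0.79349684] [ 0.49348716 -0.30897665  0.0434511 ] 16.3083 [-0.62  0.1   1.58  0.    1.47  1.3 ]
```

View pics/p3.png

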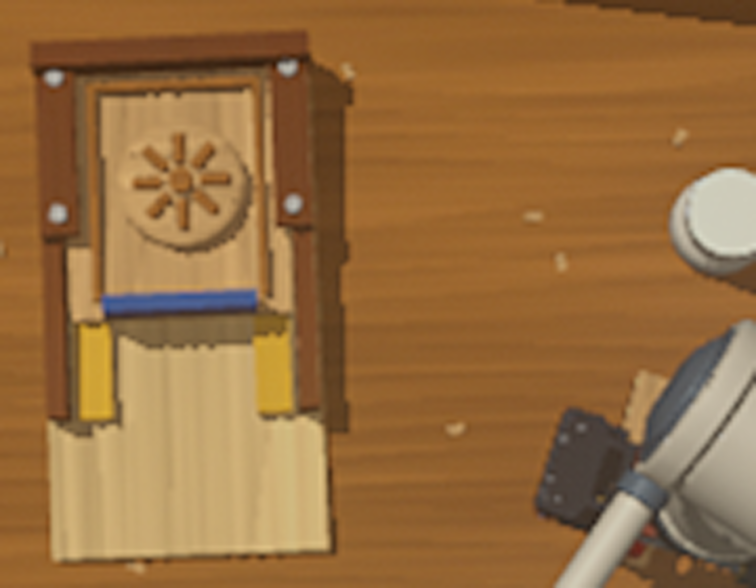

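View pics/w3.png

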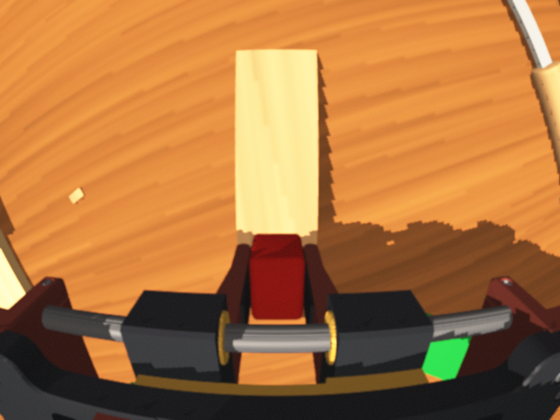

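The top view shows the tray home, with the rosette in it and the bar at (180,302). The wrist view shows the wedge gripped squarely, with its tip edge from (236,50) to (317,50). I'll locate the tip from that, then carry the wedge over and set it down.

```bash
cat >> h.py <<'E'
def fish(im,u,v,z):
    K=np.array(im['camera_matrix']);Vi=np.linalg.inv(np.array(im['view']))
    a=np.array([(u-K[0,2])/K[0,0],(v-K[1,2])/K[1,1]]);r=np.linalg.norm(a);d=np.r_[np.sin(r)*a/r,np.cos(r)]
    w=Vi[:3,:3]@[d[0],-d[1],-d[2]];o=Vi[:3,3];return o+w*(z-o[2])/w[2]
E
python3 - <<'E'
from h import *
im=dict(np.load('pics/wrist.npz'))
a,b=fish(im,236,50,.005),fish(im,317,50,.005);t=(a+b)/2;p=state()['ee_pos']
print(a,b,np.linalg.norm(a-b));d=t[:2]-p[:2];print('tip dist',np.hypot(*d),np.arctan2(d[1],d[0]),'edge yaw',np.arctan2(*(b-a)[:2]*[1,-1]))
move_l([p[0],p[1],.14],.2)
move_to(H(-.14,0,.12),q(HY)); f0=state()['ft_force']
move_l(H(-.14,0,.062),.12)
z=.062
while z>.048:
    z-=.001; move_l(H(-.14,0,z),.02); s=state(); f=s['ft_force']-f0
    if f[2]>2.5: break
print(z,s['ee_pos'],f,s['time'])
im=grab('wrist');cv2.imwrite('pics/w4.png',im['frame'])
E
```

```text
[ 0.61049626 -0.32696957  0.005     ] [ 0.59552123 -0.36858263  0.005     ] 0.04422554287168416
tip dist 0.11619337311518495 -0.34052652301253494 edge yaw -0.345434789063582
0.05199999999999999 [0.51140822 0.00134197 0.0534355 ] [-3.53155037  0.5173802   7.68451171] 21.3167
```

View pics/w4.png

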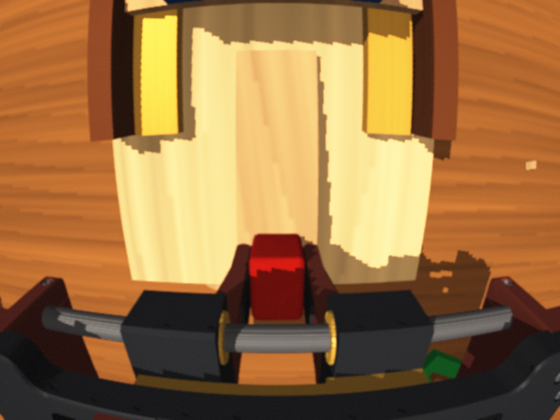

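The wedge is on the board at TCP z 0.0534, its tip centred between the runners (column 277, runner edges at 180 and 363). I'll open and regrip so it settles flat, then slide it in while logging forces.

Run:
```python
from h import *
gripper_open(); f0=state()['ft_force']; hold(.2); f0=state()['ft_force']
move_l(H(-.14,0,.0535),.03); close(); s=state(); print(s['finger_gap'],s['ft_force']-f0,s['ee_pos'])
np.save('f0.npy',f0)
im=grab('scene');np.savez('pics/scene_pre.npz',**im)
move_l(H(-.085,0,.0533),.06)
for x in np.arange(-.083,-.0605,.002):
    move_l(H(x,0,.0533),.03); s=state(); h=toH(s['ee_pos']); print((h*1000).round(2),(s['ft_force']-f0).round(1),s['finger_gap'].round(4))
    if s['ft_force'][0]-f0[0]<-25: break
im=grab('wrist');cv2.imwrite('pics/w5.png',im['frame']); im=grab('scene'); cv2.imwrite('pics/s5.png',cv2.resize(im['frame'][190:320,170:340],None,fx=4.5,fy=4.5,interpolation=cv2.INTER_CUBIC))
print(state()['time'])
```

```text
0.02563208103202679 [-0.54958898 -1.24343777  1.11114041] [0.51102851 0.00135491 0.05350245]Traceback (most recent call last):
  File "<stdin>", line 8, in <module>
AttributeError: 'float' object has no attribute 'round'
```

Run:
```python
from h import *
f0=np.load('f0.npy')
for x in np.arange(-.081,-.0605,.002):
    move_l(H(x,0,.0533),.03); s=state(); h=toH(s['ee_pos']); print((h*1000).round(2),(s['ft_force']-f0).round(1),round(s['finger_gap'],4))
    if s['ft_force'][0]-f0[0]<-25: break
im=grab('wrist');cv2.imwrite('pics/w5.png',im['frame']); im=grab('scene'); cv2.imwrite('pics/s5.png',cv2.resize(im['frame'][190:320,170:340],None,fx=4.5,fy=4.5,interpolation=cv2.INTER_CUBIC))
print(state()['time'])
```

```text
[-8.091e+01 -1.000e-02  5.351e+01] [-2.7 -1.6  5.5] 0.0257
[-7.886e+01  2.000e-02  5.347e+01] [-1.5 -0.7  6.1] 0.0258
[-7.689e+01  2.000e-02  5.348e+01] [-1.7 -2.2  6.5] 0.0259
[-74.86  -0.    53.51] [-1.3 -1.5  6.7] 0.0259
[-7.338e+01  1.000e-02  5.353e+01] [-4.  -1.9  7.2] 0.0258
[-7.192e+01  2.000e-02  5.350e+01] [-7.7 -0.8  8.3] 0.0257
[-7.004e+01  6.000e-02  5.353e+01] [-8.1 -0.6  9. ] 0.026
[-6.807e+01  2.000e-02  5.350e+01] [-7.9 -1.2  9.2] 0.0257
[-6.606e+01 -1.000e-02  5.350e+01] [-7.1 -1.2  8.7] 0.0258
[-6.409e+01  3.000e-02  5.347e+01] [-8.1 -1.3  8.7] 0.0258
[-6.206e+01 -1.000e-02  5.351e+01] [-8.5 -1.4  9.3] 0.0253
28.0667
```

View pics/w5.png

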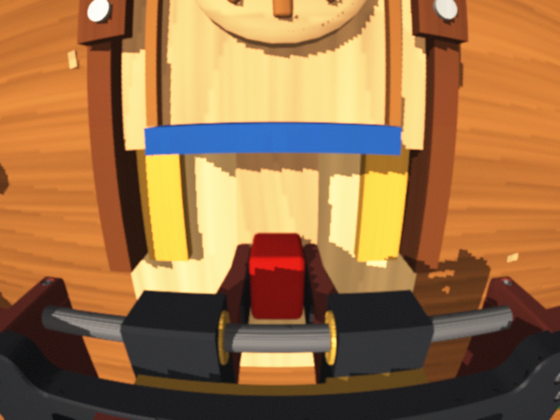

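The force step starts at TCP x ≈ -75, as predicted for first contact. The wrist view shows the wedge under the middle of the bar (bar 145–402, wedge about 277) and the handle unmoved in the grip. I'll finish at -55.5 and check the lift.

Run:
```python
from h import *
f0=np.load('f0.npy')
for x in (-.060,-.058,-.0555):
    move_l(H(x,0,.0533),.03); s=state(); h=toH(s['ee_pos']); print((h*1000).round(2),(s['ft_force']-f0).round(1),round(s['finger_gap'],4))
hold(.5); s=state();print((toH(s['ee_pos'])*1000).round(2),(s['ft_force']-f0).round(1))
im=grab('scene');pre=dict(np.load('pics/scene_pre.npz'))
r=lambda i:cv2.resize(i['frame'][195:285,235:325],(400,400),interpolation=cv2.INTER_CUBIC)
cv2.imwrite('pics/s6.png',np.hstack([r(pre),r(im)]))
# bar-top / tray heights by depth: bar mask in scene
for i in (pre,im):
    b=i['frame'].astype(int);m=(b[...,0]>90)&(b[...,0]>b[...,2]+60)&(b[...,0]>b[...,1]+40);m[:195]=0;m[300:]=0;m[:,:240]=0;m[:,310:]=0
    v,u=np.nonzero(m);P=np.array([world(i,a,c) for a,c in zip(u,v)]);hp=np.array([toH(p) for p in P]);top=hp[hp[:,2]>.045]
    print(len(u),u.mean(),v.mean(),np.percentile(hp[:,2],[50,80,90,95]).round(4),np.median(hp[:,0]))
print(state()['time'])
```

```text
[-61.21   0.    53.5 ] [-9.2 -1.6  9.5] 0.0256
[-5.909e+01  1.000e-02  5.349e+01] [-7.7 -1.8  8.5] 0.0257
[-5.652e+01 -1.000e-02  5.347e+01] [-7.2 -1.5  9.7] 0.026
[-5.651e+01  2.000e-02  5.350e+01] [-7.3 -1.7 10. ]
220 256.4 235.65454545454546 [0.0584 0.0616 0.0626 0.0633] 0.013177196570176734
182 256.2637362637363 234.43406593406593 [0.0623 0.0648 0.0658 0.0665] 0.01329255063585811
29.3667
```

View pics/s6.png

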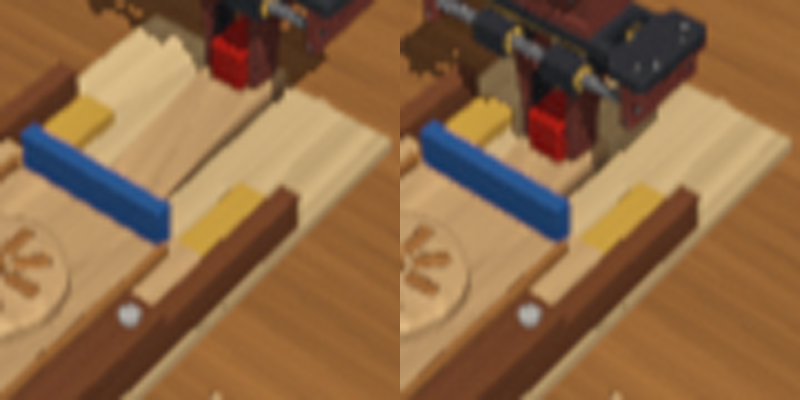

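The before/after scene crops show the bar raised, with the wedge gripped under its middle and the rosette in place. The bar rose about 3.2 mm by depth, which matches the 18.5 mm of travel after contact.

```bash
python3 -c "
from bench import *
print(job_done())"
```

```text
the job is handed in; nothing more can be done
None
```

The job is handed in: the tray is home, its front edge is lifted about 3.2 mm by the wedge, which is still gripped and flat on the board, the rosette is in the tray, and about 29 s of the 72 s were used.

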